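Hang the spanner on the T-peg holder

ROBOT

A 7-joint arm with a two-finger parallel gripper is mounted at the origin on a cart in front of the work surface, level with it; the furniture and walls round the work are solid. World frame = base frame: x ahead of the robot, y to its left, z up, the work surface at z = 0. Lengths are in m, angles in rad, forces in N, time in s.
With the tool pointing down it reaches from about 0.425 to 0.875 m from the base axis. Payload 4.7 kg.
Tool frame: the origin (TCP) lies at the very end of the fingers, on their centre line; the grasp point (between the pads) lies 19 mm behind it; z points along the fingers, y is the line along which they close (so a half turn about z gives the same grasp; the last joint's range is limited). The gripper opens to 87 mm and grips with 3 to 60 N. Pads are 19 mm wide; open, the fingers measure 117 mm over their backs; the gripper's body (75 mm by 190 mm) begins 51 mm behind the grasp point.
Start: joints at [-1.333, 0.321, -0.07, 1.45, 0.023, 1.371, -0.057], TCP at [0.144, 0.634, 0.223] pointing down, gripper open.
Joint ranges: [-2.86, 2.86], [-0.3, 2.09], [-1.38, 1.24], [0.06, 2.45], [-1.56, 4.7], [0.09, 2.05], [-2.69, 2.69]. Speed limits (rad/s): [2.57, 2.57, 3.14, 3.14, 3.14, 3.14, 3.14].

INTERFACE

Orientations are given as a rotation vector (axis times angle).
In Python, from bench import ctrl, vision gives the robot as it stands.
- The arm moves only by the tool jog_arm, never from a script. Its argument "increments" is a list of rows, each an object of numbers: "tx", "ty", "tz": the shift along the tool's x, y, z in mm; "wx", "wy", "wz": the turn, a rotation vector about the tool's x, y, z in rad; "gripper": the opening, from 0 (shut) to 1 (fully open). In form: [{"tx": .., "ty": .., "tz": .., "wx": .., "wy": .., "wz": .., "gripper": ..}, ...]. A call has exactly 5 rows; each row is the pose to reach, as a shift and turn from the pose commanded when the call began, along the tool's axes at that moment; what a row does not reach only later rows make up. A row lasts 1/12 s, in which the tool goes at most 41.7 mm and 7.16 degrees, less where a joint would pass 70% of its speed; a pose out of reach is approached as far as the arm can. A call with a gripper value outside its range is refused whole. The fingers move at their own pace and stop on an object; "grip_force" is the grip in N (left out, the last holds). Time passes only in rows, so rows that repeat a pose let the fingers close, or fill a call up. It gives the time, the measured TCP pose, the force, the opening and the grip force at its end, in the units of the state.
- ctrl.get_state(): the state, without advancing time (a new reading comes with each control period).
- vision.get_image(name): name is "scene" or "top"; returns a dict with "color" (420x560x3 uint8, blue, green, red), "fx", "fy", "cx", "cy" (pixels), "k1" (the pictures are not rectified: a ray, as slopes to the right and down, at radius r is drawn at 1 + k1 r^2 times it, then the intrinsics apply), "extrinsics" (4x4, takes a point from world to camera coordinates). Camera axes: x right, y down, z forward; pixel columns grow to the right and rows downward; lengths in m; the calibration is good to about 2 mm. A picture is of the moment at which its call begins. There is no depth.
- ctrl.close_job(): hands the job in; it is judged then, once.
Trained networks look in the newest picture that a camera, given by its name, has taken for a name from the list of things; names that differ only in an ending like _2 or _b are one class to them, and where a whole thing is asked for, a point or a joint stands for the part that bears it (a point fixed in the world has none). Each returns a list of dicts, best first, with "conf" (0 to 1); they miss things now and then, are a little off and sometimes report something else, mostly with a low value. They report only what shows in the picture. A call takes as long as a camera call.
- vision.spot_in(camera, thing): "bbox" ([left, top, right, bottom] in pixels, round what is visible of it).
The state is a dict: "time": time; "joint_positions": joint angles; "qd": joint speeds; "joint_torque": joint torques, N m; "position": TCP position; "tool_rot": TCP orientation; "ft_force": force on the tool from outside, world axes, zero at the start; "torque": the same for the moment, N m; "grip_width": opening from 0.0 (shut) to 1.0 (fully open); "grip_force": force on a finger pad.
Only numpy, scipy, OpenCV 4.12 (cv2) and the standard library are available. Lean on these libraries where they do the work, as an engineer would, in place of code of your own. Each camera call takes 0.05 s, during which the arm holds its last target. There are 200 camera calls.

TASK

Hang the flat spanner that lies in the wooden rest on the T-headed peg of the metal holder: hold it with its handle out to the side so that the slot of its eye lines up with the crossbar, slide it on past the crossbar, and let the handle swing down a quarter turn so that the crossbar locks it and it hangs still. The height at which the peg is clamped differs each time and must be felt or seen; leave the tin, the jar and the loupe where they are.

Things in the scene. Friction and masses are not known exactly. Their poses are not given: they have to be found in the camera images.
- spanner: Flat steel spanner, 10 mm thick, 0.14 kg. Origin: centre of its eye; x: axis of the eye (through the thickness); the handle runs along -y. Head 47 mm along y, 34 along z. Its eye: slot 35 mm long (y), 11 mm wide (z), widened to a 17 mm square in the middle. At the start it stands on edge in the rest, x and y level, z up, eye 60 mm high. Hanging, its y points straight up.
- handle_mid (a point): Middle of the spanner's handle, 63.5 mm from the eye; axes as the spanner's. The handle is a plain bar 10 mm thick (x), 22 mm high (z), from 22 to 99 mm from the eye, then two fork prongs to 118 mm. Centre of mass about 45 mm from the eye. Grip it here from above, across the 10 mm.
- rest: Wooden rest, fixed; x, y, yaw as the spanner's at the start, origin on the bench under the eye. Base board 8 mm thick. Two saddles, 8 mm thick, 44 mm wide (x), at y = -35 and -92 mm, hold the handle in 13 mm wide notches; their horns reach 63 mm above the bench. Between the saddles (y = -39 to -88 mm) the handle is free.
- stand: Metal holder, screwed down; origin on the bench under its column's axis. Foot 12 mm high, x -86 to 20, y +-35 mm. From the column (30 mm wide collar to 128 mm high) rises a rod, clamped at an unreported height; the clamp holds up to 60 N. The rod bears a block, x -22 to 12, y +-12 mm: its flat top is the holder's highest point, 12 mm above the peg's axis. The peg leaves its front face along -x.
- peg_lowest (a point): On the holder at x = -29 mm, 165 mm above the bench, axes as the holder's: the seat's centre if the peg were clamped lowest; the real peg is 0 to 40 mm higher. Peg: level post of 13 mm diameter, x -22 to -36 mm, then a round crossbar 7 mm thick, 30 mm long, level along y, x -36 to -43 mm. Spanner home: eye centre x -27 (touching the block) to -31 mm; it hangs 5 mm below the peg's axis.
- tin: Bystander: grey round parts tin with a press lid, 39 mm across, 22 mm high; origin under its centre.
- jar: Bystander: small glass jar with a black lid, 45 mm across, 40 mm high; origin under its centre.
- loupe: Bystander: black flared eye loupe, 36 mm across, 39 mm high; origin under its centre.

How it is judged:
On the way, in this order (a step that is already met when the one before it is completed fails the run):
1. the spanner is lifted clear of the rest (height (world z) of spanner above 0.1 m and contact force between spanner and rest below 0.01 N), for 0.1 s.
2. its eye is slid over the T-head, handle out to the side (x of spanner in the frame of stand between -0.036 and -0.023 m and y of spanner in the frame of stand between -0.009 and 0.009 m and z of spanner in the frame of stand between 0.145 and 0.215 m and angle between spanner's own y axis and vertical above 1.2 rad), for 0.05 s.
At the end, for the whole second after the job is handed in: Spanner hangs on the peg: eye centre 23 to 36 mm before the column axis, within 9 mm sideways, 145 to 215 mm high; handle straight down within 0.2 rad, eye axis along the peg within 0.4 rad; borne by the holder, released, at rest. Tin, jar and loupe moved under 30 mm (x of spanner in the frame of stand between -0.036 and -0.023 m and y of spanner in the frame of stand between -0.009 and 0.009 m and z of spanner in the frame of stand between 0.145 and 0.215 m and angle between spanner's own y axis and vertical below 0.2 rad and angle between the x axis of spanner and the x axis of stand, either way round below 0.4 rad and contact force between spanner and stand above 0.2 N and contact force between spanner and the fingers below 0.01 N and linear speed of spanner below 0.03 m/s and angular speed of spanner below 0.4 rad/s and distance of each of tin, jar, loupe from where it was at the start of the episode below 0.03 m); the robot touches nothing.
It fails at once if the tin is shoved more than 30 mm (distance of tin from where it was at the start of the episode above 0.03 m).
It fails at once if the jar is shoved more than 30 mm (distance of jar from where it was at the start of the episode above 0.03 m).
It fails at once if the loupe is shoved more than 30 mm (distance of loupe from where it was at the start of the episode above 0.03 m).
It also fails if it takes over 51 s, if anything falls off the work surface, if the arm or the gripper's body presses on something with over 40 N, if the wrist force passes 120 N, or if a joint passes its speed limit or range.

## Working session

There is one attempt and no reset: what is moved stays moved. The work goes in short steps, Python scripts to look and compute and a tool call to move; the robot and the scene stay as the last step left them, time stands still between calls to the robot, and variables do not carry over. Pictures are saved under pics/ and viewed, at most 10 in all, crops included, and the job is handed in when it is done.

Besides the shell and the picture viewer there is one more tool, called as name([rows], argument=value, ...), one row to a line, values as JSON. jog_arm: Moves the arm, as the interface text tells. Its arguments: {"type":"object","properties":{"increments":{"type":"array"},"grip_force":{"type":"number"}},"required":["increments"]}

```bash
mkdir -p pics
cat > h.py <<'E'
import numpy as np, cv2, json
from scipy.spatial.transform import Rotation as R
from bench import ctrl, vision
def cam(n):
    im=vision.get_image(n); return im
def proj(im,P):
    P=np.atleast_2d(P); E=np.array(im["extrinsics"]); c=P@E[:3,:3].T+E[:3,3]
    s=c[:,:2]/c[:,2:]; r2=(s**2).sum(1,keepdims=True); s=s*(1+im["k1"]*r2)
    return s*[im["fx"],im["fy"]]+[im["cx"],im["cy"]]
def ray(im,uv):
    d=(np.array(uv,float)-[im["cx"],im["cy"]])/[im["fx"],im["fy"]]; s=d.copy()
    for _ in range(20): s=d/(1+im["k1"]*(s@s))
    E=np.array(im["extrinsics"]); return -E[:3,:3].T@E[:3,3], E[:3,:3].T@np.r_[s,1]
def onz(im,uv,z):
    o,d=ray(im,uv); return o+d*(z-o[2])/d[2]
E
python3 - <<'E'
from h import *
s=ctrl.get_state(); print(s["time"],s["position"],s["tool_rot"],s["ft_force"])
for n in("scene","top"):
    im=cam(n); cv2.imwrite(f"pics/{n}0.png",im["color"]); np.save(f"pics/{n}0.npy",im,allow_pickle=True)
    print(n,im["fx"],im["k1"],ray(im,[im["cx"],im["cy"]]))
    for t in("spanner","handle_mid","rest","stand","peg_lowest","tin","jar","loupe"):
        print(t,[(np.round(d["bbox"]),round(d["conf"],2)) for d in vision.spot_in(n,t)[:2]])
E
```

```text
0.0 [0.14416695 0.63322884 0.22144154] [-3.50685745e-01 -3.12183324e+00  3.07104286e-03] [ 0.25447412 -0.48424443  0.20365823]
scene 449.12869064110726 -0.14674298832291885 (array([-0.08117968, -0.65930883,  0.56415315]), array([ 0.63239361,  0.62931358, -0.4517109 ]))
spanner [(array([183., 219., 226., 243.]), 0.97)]
handle_mid [(array([179., 214., 224., 245.]), 0.56)]
rest [(array([176., 220., 224., 260.]), 0.74)]
stand [(array([278., 207., 332., 323.]), 0.95)]
peg_lowest [(array([276., 208., 336., 325.]), 0.62)]
tin []
jar [(array([231., 200., 250., 222.]), 0.82)]
loupe [(array([344., 316., 363., 342.]), 0.7)]
top 460.6608335945209 0.047929398818098275 (array([ 0.29347047, -0.07978617,  1.21591437]), array([ 0.19609191,  0.00887161, -0.98054539]))
spanner [(array([179., 236., 239., 249.]), 0.66)]
handle_mid [(array([182., 238., 238., 248.]), 0.71)]
rest [(array([186., 235., 226., 256.]), 0.63)]
stand [(array([312., 210., 343., 262.]), 0.7)]
peg_lowest [(array([312., 208., 346., 263.]), 0.72)]
tin [(array([217., 168., 236., 182.]), 0.47), (array([314., 208., 346., 262.]), 0.28)]
jar [(array([180., 167., 198., 185.]), 0.64)]
loupe [(array([374., 235., 387., 253.]), 0.64), (array([182., 171., 199., 187.]), 0.35)]
```

Run:
```python
import cv2
a=cv2.imread("pics/scene0.png")[180:350,160:380]; b=cv2.imread("pics/top0.png")[150:280,160:400]
cv2.imwrite("pics/a.png",cv2.resize(a,None,fx=3.5,fy=3.5,interpolation=2)); cv2.imwrite("pics/b.png",cv2.resize(b,None,fx=3.3,fy=3.3,interpolation=2))
```

```text
(no output)
```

View pics/a.png

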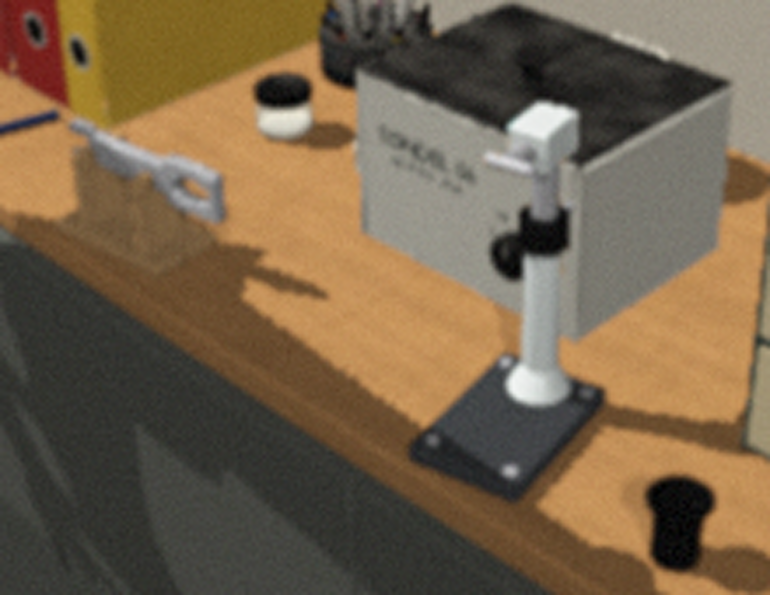

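View pics/b.png

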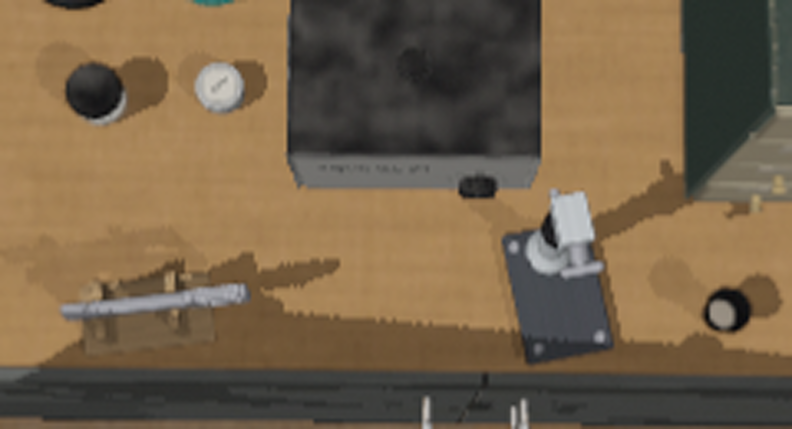

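```bash
cat > fit.py <<'E'
from h import *
from scipy.optimize import least_squares
S=np.load("pics/scene0.npy",allow_pickle=True).item(); T=np.load("pics/top0.npy",allow_pickle=True).item()
a=lambda u,v:(160+u/3.5-.36,180+v/3.5-.36); b=lambda u,v:(160+u/3.3-.35,150+v/3.3-.35)
for n,p,z in(("tail",b(63,311),.06),("head",b(248,293),.06),("tin",b(219,86),.02),("jar",b(95,92),.04),("loupe",b(727,310),.035),("boxTopFL",b(289,155),.13),("boxbotFL",b(303,187),0),("boxbotFR",b(529,187),0)): print(n,np.round(onz(T,p,z),4))
for n,p in(("tail",a(75,125)),("head",a(222,198))): print(n,np.round(onz(S,p,.06),4))
for n,p in(("boxbotL",a(367,237)),("boxbotR",a(575,340))): print(n,np.round(onz(S,p,0),4))
obs=[(T,b(503,238),(20,35,12)),(T,b(612,348),(-86,-35,12)),(T,b(528,362),(-86,35,0)),
 (S,a(412,450),(-86,35,12)),(S,a(515,498),(-86,-35,0)),(S,a(604,395),(20,-35,12)),(S,a(508,355),(20,35,12)),
 (S,a(487,157),(-39.5,15,'p',0)),(S,a(510,122),(-22,12,'p',12)),(S,a(543,137),(-22,-12,'p',12)),(S,a(579,113),(12,-12,'p',12)),(S,a(545,102),(12,12,'p',12)),
 (T,b(603,267),(-39.5,-15,'p',0)),(T,b(565,274),(-39.5,15,'p',0)),(T,b(551,190),(12,12,'p',12)),(T,b(585,190),(12,-12,'p',12)),(T,b(596,243),(-22,-12,'p',12))]
def pt(q,p):
    z=p[2] if p[2]!='p' else q[3]*1000+p[3]
    c,s=np.cos(q[2]),np.sin(q[2]); x,y=p[0]/1000,p[1]/1000
    return [q[0]+c*x-s*y,q[1]+s*x+c*y,z/1000]
f=lambda q:np.concatenate([proj(i,pt(q,p))[0]-o for i,o,p in obs])
r=least_squares(f,[.65,-.1,0,.18],loss="soft_l1"); print(r.x); print(np.round(f(r.x).reshape(-1,2),1).tolist())
E
python3 fit.py
```

```text
tail [0.4267 0.1854 0.06  ]
head [0.4421 0.045  0.06  ]
tin [0.6162 0.0784 0.02  ]
jar [0.6047 0.1745 0.04  ]
loupe [ 0.4367 -0.3253  0.035 ]
boxTopFL [0.535  0.0108 0.13  ]
boxbotFL [0.5373 0.0094 0.    ]
boxbotFR [ 0.5395 -0.1749  0.    ]
tail [0.4315 0.1981 0.06  ]
head [0.4398 0.0441 0.06  ]
boxbotL [0.5374 0.0148 0.    ]
boxbotR [ 0.5428 -0.1649  0.    ]
[ 0.48361345 -0.18952759  0.19344878  0.17480389]
[[-0.6, -0.5], [0.6, 0.9], [-0.7, 1.8], [-0.9, -2.2], [1.0, 2.1], [2.5, -2.8], [0.1, -2.2], [0.1, 0.1], [0.1, 0.8], [2.2, -0.1], [1.0, -0.6], [-0.6, -0.6], [-0.0, 0.3], [-1.5, 0.5], [0.0, 2.9], [0.1, 1.0], [-0.2, -0.5]]
```

```bash
cat >> h.py <<'E'
def go(p,yaw,tilt=0):
    """increment in tool axes to world TCP p; tool y at world angle yaw, z down, then tilted about world axis of tool y by tilt"""
    s=ctrl.get_state(); R0=R.from_rotvec(s["tool_rot"])
    y=np.array([np.cos(yaw),np.sin(yaw),0]); z=np.array([0,0,-1.]); x=np.cross(y,z)
    G=R.from_rotvec(y*tilt)*R.from_matrix(np.c_[x,y,z])
    d=R0.inv().apply(np.array(p)-s["position"])*1000; w=(R0.inv()*G).as_rotvec()
    print("t",round(s["time"],2),"pos",np.round(s["position"],4),"F",np.round(s["ft_force"],1),"w",round(s["grip_width"],3),"gf",s["grip_force"])
    print("shift",np.round(d,1),"turn",np.round(w,4),"|d|",round(np.linalg.norm(d),1),"q",np.round(s["joint_positions"],2))
E
python3 -c "
from h import *
go([.4326,.1315,.14],.109)"
```

```text
t 0.9 pos [0.1443 0.6338 0.2226] F [-0.2 -0.1 -0. ] w 1.001 gf 0.0
shift [-392.6 -425.8   82.6] turn [ 1.000e-04 -0.000e+00  1.238e+00] |d| 585.0 q [-1.33  0.32 -0.07  1.45  0.02  1.37 -0.06]
```

jog_arm([
  {"tx":-26,"ty":-28,"tz":5,"wz":0.08,"gripper":1},
  {"tx":-52,"ty":-57,"tz":11,"wz":0.16,"gripper":1},
  {"tx":-79,"ty":-85,"tz":16,"wz":0.25,"gripper":1},
  {"tx":-105,"ty":-114,"tz":20,"wz":0.33,"gripper":1},
  {"tx":-131,"ty":-142,"tz":20,"wz":0.41,"gripper":1},
])

```text
validation failed for argument at $.in...
```

```bash
python3 -c "
from h import *
go([.4326,.1315,.14],.109)"
```

```text
t 0.9 pos [0.1443 0.6338 0.2226] F [-0.2 -0.1 -0. ] w 1.001 gf 0.0
shift [-392.6 -425.8   82.6] turn [ 1.000e-04 -0.000e+00  1.238e+00] |d| 585.0 q [-1.33  0.32 -0.07  1.45  0.02  1.37 -0.06]
```

jog_arm([
  {"tx":-26,"ty":-28,"tz":5,"wx":0,"wy":0,"wz":0.08,"gripper":1},
  {"tx":-52,"ty":-57,"tz":11,"wx":0,"wy":0,"wz":0.16,"gripper":1},
  {"tx":-79,"ty":-85,"tz":16,"wx":0,"wy":0,"wz":0.25,"gripper":1},
  {"tx":-105,"ty":-114,"tz":20,"wx":0,"wy":0,"wz":0.33,"gripper":1},
  {"tx":-131,"ty":-142,"tz":20,"wx":0,"wy":0,"wz":0.41,"gripper":1},
])

```text
time: 1.32
position: [0.241, 0.464, 0.2017]
tool_rot: [-0.985, -2.983, 0.002]
ft_force: [0.8, -0.7, 0.2]
grip_width: 1.001
grip_force: 0.0
```

```bash
python3 -c "
from h import *
go([.4326,.1315,.14],.109)"
```

```text
t 1.32 pos [0.241  0.464  0.2017] F [ 0.8 -0.7  0.2] w 1.001 gf 0.0
shift [-351.9 -153.    62. ] turn [-1.100e-03  8.000e-04  8.241e-01] |d| 388.7 q [-1.19  0.06  0.05  1.8  -0.    1.28 -0.21]
```

jog_arm([
  {"tx":-35,"ty":-15,"tz":5,"wx":0,"wy":0,"wz":0.09,"gripper":1},
  {"tx":-70,"ty":-30,"tz":10,"wx":0,"wy":0,"wz":0.18,"gripper":1},
  {"tx":-105,"ty":-45,"tz":14,"wx":0,"wy":0,"wz":0.27,"gripper":1},
  {"tx":-140,"ty":-60,"tz":18,"wx":0,"wy":0,"wz":0.36,"gripper":1},
  {"tx":-175,"ty":-76,"tz":20,"wx":0,"wy":0,"wz":0.45,"gripper":1},
])

```text
time: 1.73
position: [0.337, 0.2997, 0.1824]
tool_rot: [-1.626, -2.688, -0.001]
ft_force: [0.8, -0.3, 0.7]
grip_width: 1.003
grip_force: 0.0
```

```bash
python3 -c "
from h import *
go([.4326,.1315,.14],.109)"
```

```text
t 1.73 pos [0.337  0.2997 0.1824] F [ 0.8 -0.3  0.7] w 1.003 gf 0.0
shift [-193.3    6.5   42.3] turn [ 3.000e-04 -5.000e-04  3.738e-01] |d| 198.0 q [-1.01 -0.09  0.22  1.98  0.02  1.24 -0.32]
```

jog_arm([
  {"tx":-39,"ty":1,"tz":5,"wx":0,"wy":0,"wz":0.08,"gripper":1},
  {"tx":-78,"ty":3,"tz":15,"wx":0,"wy":0,"wz":0.16,"gripper":1},
  {"tx":-116,"ty":4,"tz":24,"wx":0,"wy":0,"wz":0.24,"gripper":1},
  {"tx":-155,"ty":5,"tz":33,"wx":0,"wy":0,"wz":0.32,"gripper":1},
  {"tx":-193.3,"ty":6.5,"tz":42.3,"wx":0,"wy":0,"wz":0.374,"gripper":1},
])

```text
time: 2.15
position: [0.4335, 0.1319, 0.1404]
tool_rot: [2.097, 2.339, 0.003]
ft_force: [0.4, 0.2, 0.3]
grip_width: 1.0
grip_force: 0.0
```

```bash
python3 -c "
from h import *
go([.4326,.1315,.045],.109)
im=cam('top'); P=[.4326,.1315,.06]
cv2.imwrite('pics/c.png',cv2.resize(im['color'][190:290,150:290],None,fx=5,fy=5,interpolation=2))
for t in ('spanner','stand'): print(vision.spot_in('top',t)[:1])"
```

```text
t 2.15 pos [0.4335 0.1319 0.1404] F [0.4 0.2 0.3] w 1.0 gf 0.0
shift [-0.4 -1.  95.4] turn [ 0.0014 -0.001   0.0003] |d| 95.4 q [-0.81 -0.06  0.44  2.04  0.03  1.15 -0.27]
[{'bbox': [205.5, 233.7, 236.1, 248.2], 'conf': 0.56}]
[{'bbox': [311.5, 209.7, 343.1, 262.2], 'conf': 0.92}]
```

View pics/c.png

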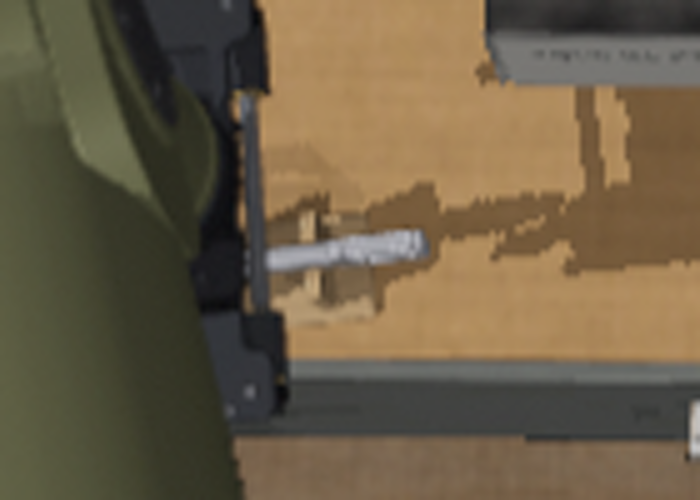

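jog_arm([
  {"tx":0,"ty":-1,"tz":30,"wx":0,"wy":0,"wz":0,"gripper":1},
  {"tx":0,"ty":-1,"tz":60,"wx":0,"wy":0,"wz":0,"gripper":0.8},
  {"tx":0,"ty":-1,"tz":80,"wx":0,"wy":0,"wz":0,"gripper":0.6},
  {"tx":0,"ty":-1,"tz":97,"wx":0,"wy":0,"wz":0,"gripper":0.5},
  {"tx":0,"ty":-1,"tz":97,"wx":0,"wy":0,"wz":0,"gripper":0.4},
])

```text
time: 2.72
position: [0.4287, 0.1339, 0.0405]
tool_rot: [-2.088, -2.344, 0.008]
ft_force: [-1.0, -0.4, -0.5]
grip_width: 0.788
grip_force: 0.0
```

jog_arm([
  {"tx":0,"ty":0,"tz":0,"wx":0,"wy":0,"wz":0,"gripper":0.2},
  {"tx":0,"ty":0,"tz":0,"wx":0,"wy":0,"wz":0,"gripper":0.1},
  {"tx":0,"ty":0,"tz":0,"wx":0,"wy":0,"wz":0,"gripper":0.0},
  {"tx":0,"ty":0,"tz":0,"wx":0,"wy":0,"wz":0,"gripper":0.0},
  {"tx":0,"ty":0,"tz":0,"wx":0,"wy":0,"wz":0,"gripper":0.0},
], grip_force=40)

```text
time: 3.13
position: [0.4324, 0.134, 0.0442]
tool_rot: [2.092, 2.343, 0.003]
ft_force: [-0.0, -0.5, 0.9]
grip_width: 0.399
grip_force: 0.0
```

```bash
python3 -c "
from h import *
go([.4326,.1315,.043],.109)"
```

```text
t 3.13 pos [0.4324 0.134  0.0442] F [-0.  -0.5  0.9] w 0.399 gf 0.0
shift [-2.5 -0.1  1.2] turn [ 0.0017 -0.001   0.0042] |d| 2.8 q [-0.8   0.07  0.45  2.14 -0.04  0.94 -0.21]
```

jog_arm([
  {"tx":-2,"ty":0,"tz":2,"wx":0,"wy":0,"wz":0,"gripper":0.2},
  {"tx":-2,"ty":0,"tz":2,"wx":0,"wy":0,"wz":0,"gripper":0},
  {"tx":-2,"ty":0,"tz":2,"wx":0,"wy":0,"wz":0,"gripper":0.0},
  {"tx":-2,"ty":0,"tz":2,"wx":0,"wy":0,"wz":0,"gripper":0.0},
  {"tx":-2,"ty":0,"tz":2,"wx":0,"wy":0,"wz":0,"gripper":0.0},
], grip_force=40)

```text
time: 3.55
position: [0.4315, 0.1313, 0.0412]
tool_rot: [-2.092, -2.343, 0.002]
ft_force: [-1.5, -1.2, 2.6]
grip_width: 0.109
grip_force: 40.0
```

jog_arm([
  {"tx":0,"ty":0,"tz":0,"wx":0,"wy":0,"wz":0,"gripper":0},
  {"tx":0,"ty":0,"tz":0,"wx":0,"wy":0,"wz":0,"gripper":0},
  {"tx":0,"ty":0,"tz":0,"wx":0,"wy":0,"wz":0,"gripper":0.0},
  {"tx":0,"ty":0,"tz":0,"wx":0,"wy":0,"wz":0,"gripper":0.0},
  {"tx":0,"ty":0,"tz":0,"wx":0,"wy":0,"wz":0,"gripper":0.0},
], grip_force=40)

```text
time: 3.97
position: [0.4315, 0.1313, 0.0412]
tool_rot: [-2.092, -2.343, 0.001]
ft_force: [-4.1, -1.7, 4.1]
grip_width: 0.111
grip_force: 40.0
```

```bash
python3 -c "
from h import *
go([.4326,.1315,.163],.109)"
```

```text
t 3.97 pos [0.4315 0.1313 0.0412] F [-4.1 -1.7  4.1] w 0.111 gf 39.9923683796078
shift [ 1.000e-01  1.000e+00 -1.218e+02] turn [-0.0011  0.0002  0.004 ] |d| 121.8 q [-0.79  0.08  0.46  2.14 -0.04  0.93 -0.2 ]
```

jog_arm([
  {"tx":0,"ty":0,"tz":-12,"wx":0,"wy":0,"wz":0,"gripper":0},
  {"tx":0,"ty":0,"tz":-40,"wx":0,"wy":0,"wz":0,"gripper":0},
  {"tx":0,"ty":0,"tz":-75,"wx":0,"wy":0,"wz":0,"gripper":0.0},
  {"tx":0,"ty":0,"tz":-110,"wx":0,"wy":0,"wz":0,"gripper":0.0},
  {"tx":0,"ty":0,"tz":-122,"wx":0,"wy":0,"wz":0,"gripper":0.0},
])

```text
time: 4.38
position: [0.4351, 0.1328, 0.168]
tool_rot: [2.091, 2.34, 0.014]
ft_force: [1.7, -0.6, -1.9]
grip_width: 0.11
grip_force: 40.0
```

```bash
python3 -c "
from h import *
go([.41,-.10,.163],.193)
ctrl_im=cam('scene'); cv2.imwrite('pics/d.png',cv2.resize(ctrl_im['color'][150:350,130:370],None,fx=3.3,fy=3,interpolation=2))
print(vision.spot_in('scene','spanner')[:1])"
```

```text
t 4.38 pos [0.4351 0.1328 0.168 ] F [ 1.7 -0.6 -1.9] w 0.11 gf 39.989660773426294
shift [-228.5  -51.1    3.7] turn [ 0.0088 -0.0034 -0.0806] |d| 234.2 q [-0.81 -0.09  0.44  2.01  0.04  1.21 -0.28]
[{'bbox': [178.6, 166.2, 222.1, 193.6], 'conf': 0.82}]
```

View pics/d.png

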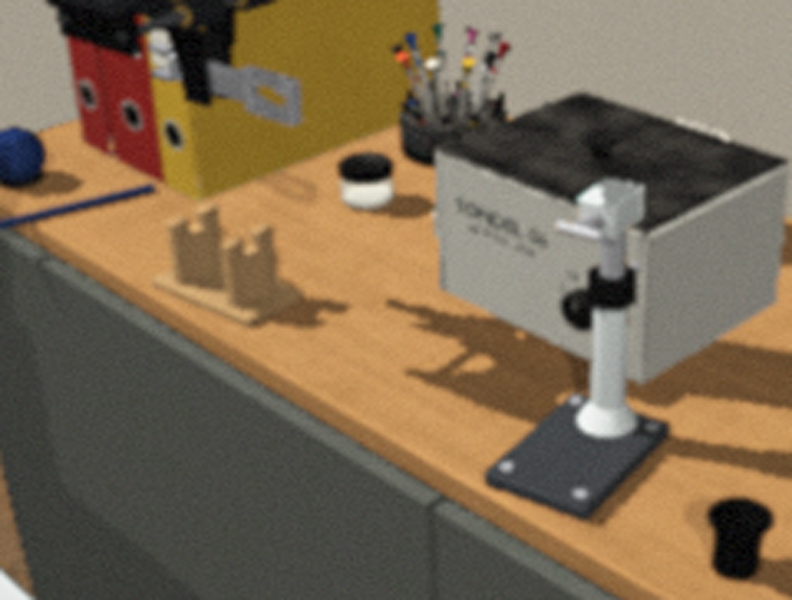

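jog_arm([
  {"tx":-30,"ty":-9,"tz":0,"wx":0,"wy":0,"wz":-0.016,"gripper":0},
  {"tx":-62,"ty":-18,"tz":0,"wx":0,"wy":0,"wz":-0.032,"gripper":0},
  {"tx":-94,"ty":-27,"tz":0,"wx":0,"wy":0,"wz":-0.048,"gripper":0.0},
  {"tx":-126,"ty":-35,"tz":0,"wx":0,"wy":0,"wz":-0.064,"gripper":0.0},
  {"tx":-159,"ty":-43.5,"tz":0,"wx":0,"wy":0,"wz":-0.08,"gripper":0.0},
])

```text
time: 4.9
position: [0.4055, -0.0325, 0.1613]
tool_rot: [-1.994, -2.426, 0.002]
ft_force: [1.7, 0.2, -1.8]
grip_width: 0.11
grip_force: 40.0
```

```bash
python3 -c "
from h import *
go([.4076,-.1397,.163],.193)"
```

```text
t 4.9 pos [ 0.4055 -0.0325  0.1613] F [ 1.7  0.2 -1.8] w 0.11 gf 39.99162342399359
shift [-105.6  -18.6   -1.7] turn [-0.0016 -0.0001  0.0016] |d| 107.3 q [-0.67 -0.23  0.61  2.11  0.14  1.23  0.08]
```

jog_arm([
  {"tx":-25,"ty":-4,"tz":0,"wx":0,"wy":0,"wz":0,"gripper":0},
  {"tx":-53,"ty":-9,"tz":0,"wx":0,"wy":0,"wz":0,"gripper":0},
  {"tx":-80,"ty":-14,"tz":0,"wx":0,"wy":0,"wz":0,"gripper":0.0},
  {"tx":-105.6,"ty":-18.6,"tz":0,"wx":0,"wy":0,"wz":0,"gripper":0.0},
  {"tx":-105.6,"ty":-18.6,"tz":0,"wx":0,"wy":0,"wz":0,"gripper":0.0},
])

```text
time: 5.32
position: [0.4076, -0.1438, 0.1619]
tool_rot: [2.005, 2.417, -0.004]
ft_force: [-0.9, 0.3, -2.0]
grip_width: 0.108
grip_force: 40.0
```

```bash
python3 -c "
from h import *
go([.4076,-.1397,.156],.193)
out=[]
for n in('scene','top'):
  im=cam(n); np.save('pics/%s1.npy'%n,im,allow_pickle=True); print(vision.spot_in(n,'spanner')[:1],vision.spot_in(n,'stand')[:1])
  c=im['color'][185:250,240:340] if n=='scene' else im['color'][200:270,270:370]
  cv2.imwrite('pics/e_%s.png'%n,cv2.resize(c,None,fx=8,fy=8,interpolation=2))"
```

```text
t 5.32 pos [ 0.4076 -0.1438  0.1619] F [-0.9  0.3 -2. ] w 0.108 gf 39.98887460678816
shift [4.1 0.7 5.9] turn [-0.0011  0.0022 -0.0074] |d| 7.2 q [-0.59 -0.2   0.8   2.06  0.15  1.22  0.33]
[{'bbox': [247.4, 221.8, 313.3, 246.7], 'conf': 0.93}] [{'bbox': [275.7, 209.3, 330.9, 323.9], 'conf': 0.82}]
[] []
```

View pics/e_scene.png

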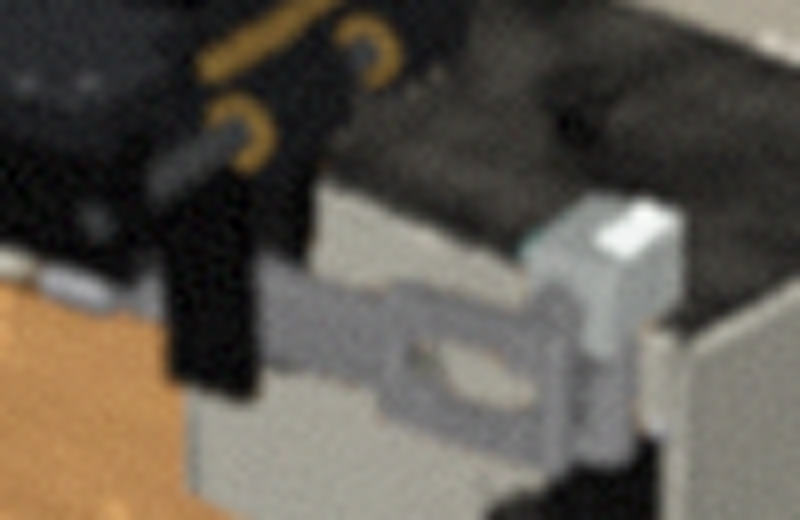

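View pics/e_top.png

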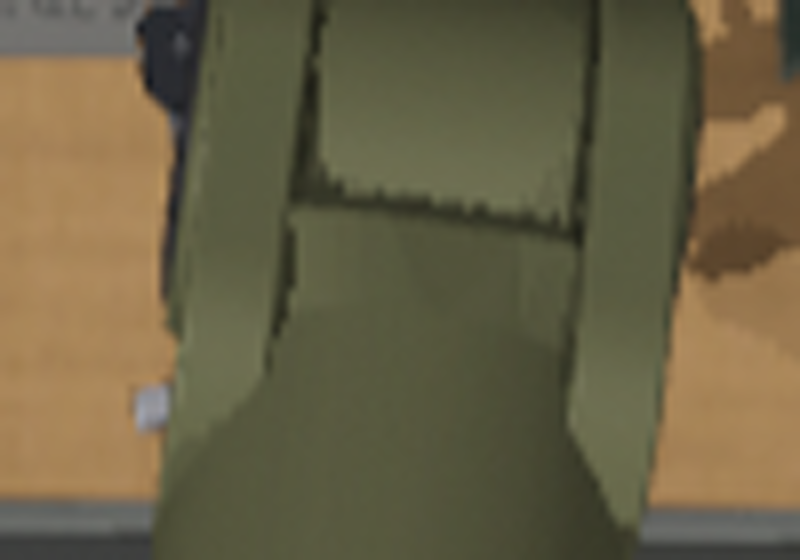

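```bash
cat > ov.py <<'E'
from h import *
def ov(im,segs,x0,y0,x1,y1,k):
    c=cv2.resize(im["color"][y0:y1,x0:x1],None,fx=k,fy=k,interpolation=cv2.INTER_CUBIC)
    for col,pts in segs:
        q=(proj(im,np.array(pts))+.5-[x0,y0])*k
        cv2.polylines(c,[np.int32(np.round(q*16))],False,col,1,cv2.LINE_AA,4)
    return c
def stand(x,y,yaw,zp):
    c,s=np.cos(yaw),np.sin(yaw)
    W=lambda P:[[x+c*a/1e3-s*b/1e3,y+s*a/1e3+c*b/1e3,zp+d/1e3] for a,b,d in P]
    return [((0,0,255),W([(-22,12,12),(-22,-12,12),(12,-12,12),(12,12,12),(-22,12,12),(-22,12,-12),(-22,-12,-12),(-22,-12,12)])),
     ((0,255,0),W([(-36,15,3.5),(-43,15,3.5),(-43,15,-3.5),(-43,-15,-3.5),(-43,-15,3.5),(-43,15,3.5)]))]
def span(e,yaw,pitch=0):
    # handle dir = +y of frame at yaw; pitch: handle end up
    c,s=np.cos(yaw),np.sin(yaw);X=np.array([c,s,0]);Z0=np.array([0,0,1.]);Y0=np.array([-s,c,0])
    Y=Y0*np.cos(pitch)+Z0*np.sin(pitch);Z=np.cross(X,Y)
    W=lambda P:[np.array(e)+X*a/1e3+Y*b/1e3+Z*d/1e3 for a,b,d in P]
    return [((0,255,255),W([(-5,-23.5,17),(-5,-23.5,-17),(-5,23.5,-17),(-5,23.5,17),(-5,-23.5,17)])),((255,255,0),W([(-5,-17.5,5.5),(-5,-17.5,-5.5),(-5,17.5,-5.5),(-5,17.5,5.5),(-5,-17.5,5.5)])),((255,0,255),W([(-5,22,11),(-5,60,11)])),((255,0,255),W([(-5,22,-11),(-5,60,-11)]))]
E
python3 - <<'E'
from ov import *
A=np.load("pics/scene1.npy",allow_pickle=True).item();B=np.load("pics/scene0.npy",allow_pickle=True).item()
s=ctrl.get_state();p=s["position"];yaw=.2004;c,q=np.cos(yaw),np.sin(yaw)
e=p+np.array([q*.0634,-c*.0634,.019]);print(p,e)
st=stand(.48361,-.18953,.19345,.1748)
a=ov(A,span(e,yaw)+st,240,190,335,255,8);b=ov(B,st,290,190,340,265,8)
b=b[:a.shape[0],:]
cv2.imwrite("pics/f.png",cv2.resize(np.hstack([a,b]),None,fx=.68,fy=.68,interpolation=3) if a.shape[1]+b.shape[1]>800 else np.hstack([a,b]))
cv2.imwrite("pics/f.png",np.vstack([cv2.copyMakeBorder(a[:, :],0,0,0,0,0)])); 
h=np.vstack([ov(A,span(e,yaw),265,198,335,250,9)[:, :], ])
g=ov(B,st,290,190,340,242,9)[:h.shape[0]]
H=np.hstack([h,g]);k=800/H.shape[1];cv2.imwrite("pics/f.png",cv2.resize(H,None,fx=k,fy=k,interpolation=3))
E
```

```text
[ 0.4084828  -0.13731069  0.16257978] [ 0.42110329 -0.19944187  0.18157978]
```

View pics/f.png

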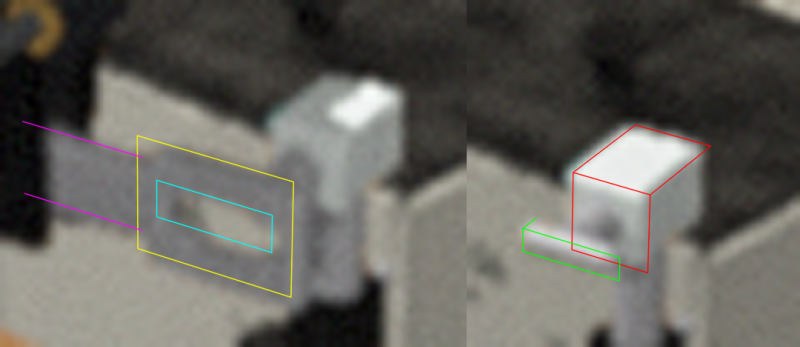

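```bash
cat > al.py <<'E'
from ov import *
def score(g,im,segs,du,dv):
    s=0;n=0
    for _,pts in segs:
        q=proj(im,np.array(pts))
        for a,b in zip(q[:-1],q[1:]):
            L=np.hypot(*(b-a)); 
            if L<1.5: continue
            t=np.linspace(.1,.9,int(4*L))[:,None]; P=(a+(b-a)*t+[du,dv]).astype(np.float32); nn=np.array([-(b-a)[1],(b-a)[0]])/L
            gx=cv2.remap(g[0],P[:,:1],P[:,1:],1);gy=cv2.remap(g[1],P[:,:1],P[:,1:],1)
            s+=np.abs((gx*nn[0]+gy*nn[1]).mean())*L;n+=L
    return s/n
def align(col,im,segs,r=4):
    f=cv2.GaussianBlur(cv2.cvtColor(np.uint8(np.clip(col,0,255)),cv2.COLOR_BGR2GRAY).astype(np.float32),(0,0),.7)
    g=(cv2.Sobel(f,5,1,0),cv2.Sobel(f,5,0,1)); R_=np.arange(-r,r+.01,.25)
    m=np.array([[score(g,im,segs,u,v) for u in R_] for v in R_]); o=np.argsort(-m.ravel())[:6]
    return [(R_[i%len(R_)],R_[i//len(R_)],round(float(m.ravel()[i]),1)) for i in o], round(float(np.median(m)),1)
E
python3 - <<'E'
from al import *
B=np.load("pics/scene0.npy",allow_pickle=True).item()
s=ctrl.get_state();ims=[cam("scene") for _ in range(8)];A=ims[-1];m=np.mean([i["color"].astype(float) for i in ims],0);s2=ctrl.get_state()
A["color"]=np.uint8(m+.5);np.save("pics/scene2.npy",A,allow_pickle=True)
print(s["position"],s2["position"],s2["tool_rot"])
p=np.array(s2["position"]);M=R.from_rotvec(s2["tool_rot"]).as_matrix();yaw=np.arctan2(M[1,1],M[0,1]);print("yaw",yaw)
c,q=np.cos(yaw),np.sin(yaw);e=p+np.array([q*.0634,-c*.0634,.019]);print("eye",e)
for pit in(-.06,-.03,0,.03,.06): print(pit,align(m,A,span(e,yaw,pit)))
st=stand(.48361,-.18953,.19345,.1748)
print("bar0",align(B["color"],B,st[1:],3));print("blk0",align(B["color"],B,st[:1],3));print("all0",align(B["color"],B,st,3));print("blk2",align(m,A,st[:1],3))
E
```

```text
[ 0.4084828  -0.13731069  0.16257978] [ 0.4087247  -0.13845765  0.16328199] [1.99664013e+00 2.42535841e+00 3.53710209e-04]
yaw 0.1932983609379736
eye [ 0.42090364 -0.20067689  0.18228199]
-0.06 ([(np.float64(0.25), np.float64(-0.5), 51.3), (np.float64(0.25), np.float64(-0.75), 51.0), (np.float64(0.5), np.float64(-0.5), 51.0), (np.float64(0.5), np.float64(-0.25), 50.5), (np.float64(0.25), np.float64(-0.25), 50.3), (np.float64(0.5), np.float64(-0.75), 50.3)], 28.4)
-0.03 ([(np.float64(0.5), np.float64(-0.25), 48.7), (np.float64(0.25), np.float64(-0.5), 48.7), (np.float64(0.25), np.float64(-0.25), 48.6), (np.float64(0.5), np.float64(-0.5), 48.4), (np.float64(0.5), np.float64(0.0), 48.1), (np.float64(0.75), np.float64(-0.25), 47.9)], 29.7)
0 ([(np.float64(3.25), np.float64(0.5), 45.8), (np.float64(3.25), np.float64(0.25), 45.6), (np.float64(3.0), np.float64(0.5), 45.6), (np.float64(3.0), np.float64(0.25), 45.5), (np.float64(3.25), np.float64(0.75), 45.4), (np.float64(2.75), np.float64(0.25), 45.2)], 30.1)
0.03 ([(np.float64(3.0), np.float64(0.5), 45.2), (np.float64(3.25), np.float64(0.5)
[... 902 characters left out ...]
(-1.0), np.float64(0.25), 217.8), (np.float64(-1.25), np.float64(0.25), 217.3), (np.float64(-0.75), np.float64(0.25), 216.1)], 108.8)
all0 ([(np.float64(-1.25), np.float64(0.25), 165.4), (np.float64(-1.25), np.float64(0.5), 165.2), (np.float64(-1.0), np.float64(0.25), 164.7), (np.float64(-1.5), np.float64(0.5), 164.4), (np.float64(-1.5), np.float64(0.25), 164.4), (np.float64(-1.0), np.float64(0.5), 164.2)], 98.4)
blk2 ([(np.float64(-0.25), np.float64(0.0), 150.5), (np.float64(-0.25), np.float64(-0.25), 150.5), (np.float64(-0.5), np.float64(0.0), 150.2), (np.float64(-0.5), np.float64(-0.25), 150.2), (np.float64(0.0), np.float64(0.0), 149.6), (np.float64(0.0), np.float64(-0.25), 149.4)], 88.1)
```

Run:
```python
from al import *
A=np.load("pics/scene2.npy",allow_pickle=True).item();m=A["color"]
e=np.array([.4209,-.2007,.1823])
for yaw in(.14,.193,.24):
  for pit in np.arange(-.16,.17,.04):
    sg=span(e,yaw,pit); r=align(m,A,sg,3)[0][0]; r2=align(m,A,sg[:1]+sg[2:],3)[0][0]; print(yaw,round(pit,2),[float(x) for x in r],[float(x) for x in r2])
# 1mm sensitivities
q=proj(A,[e,e+[0,0,.001],e+[.001,0,0],e+[0,.001,0]]);print(q[1:]-q[0])
sg=span(e,.193,0);cv2.imwrite("pics/g.png",ov(A,[],265,196,335,252,11))
```

```text
0.14 -0.16 [-3.0, -1.5, 47.5] [-3.0, -1.75, 48.8]
0.14 -0.12 [-0.5, -1.0, 50.9] [-2.25, -1.25, 48.0]
0.14 -0.08 [-0.5, -0.5, 50.9] [-0.5, -0.5, 47.1]
0.14 -0.04 [-0.5, -0.5, 47.6] [-0.25, 1.0, 45.2]
0.14 0.0 [3.0, 0.5, 45.3] [0.0, 1.5, 46.4]
0.14 0.04 [3.0, 0.5, 46.0] [0.0, 1.75, 43.3]
0.14 0.08 [2.75, 0.5, 46.8] [2.75, 1.25, 40.8]
0.14 0.12 [2.75, 0.75, 48.2] [2.5, 1.5, 42.9]
0.14 0.16 [2.5, 0.75, 49.0] [2.25, 1.5, 44.8]
0.193 -0.16 [-2.5, -1.5, 44.4] [-2.75, -2.0, 45.8]
0.193 -0.12 [0.0, -1.0, 49.6] [0.25, -1.25, 49.1]
0.193 -0.08 [0.25, -0.75, 51.8] [0.25, -0.75, 50.2]
0.193 -0.04 [0.25, -0.5, 49.8] [0.25, -0.25, 47.0]
0.193 0.0 [3.0, 0.5, 45.7] [2.25, 1.75, 45.1]
0.193 0.04 [3.0, 0.5, 45.4] [2.25, 2.25, 46.4]
0.193 0.08 [2.75, 0.5, 46.4] [2.0, 2.5, 42.4]
0.193 0.12 [2.5, 0.25, 47.9] [2.5, 0.25, 41.2]
0.193 0.16 [2.5, 0.5, 49.0] [2.25, 0.75, 43.6]
0.24 -0.16 [-2.5, -1.5, 41.2] [-2.5, -2.0, 42.3]
0.24 -0.12 [-0.25, -1.25, 47.1] [0.0, -1.5, 47.8]
0.24 -0.08 [0.0, -1.0, 50.7] [0.25, -1.0, 50.0]
0.24 -0.04 [0.5, -0.5, 51.2] [0.5, -0.5, 49.1]
0.24 0.0 [2.75, 0.5, 48.4] [0.5, 0.0, 44.9]
0.24 0.04 [2.5, 1.0, 45.4] [2.0, 1.75, 46.7]
0.24 0.08 [2.75, 0.25, 44.5] [1.75, 2.0, 46.1]
0.24 0.12 [2.5, 0.0, 45.7] [1.5, 2.25, 42.2]
0.24 0.16 [2.25, 0.25, 47.8] [2.0, 0.25, 41.5]
[[ 0.0049512  -0.50318472]
 [ 0.39066924 -0.2042489 ]
 [-0.42359627 -0.19477655]]
```

View pics/g.png

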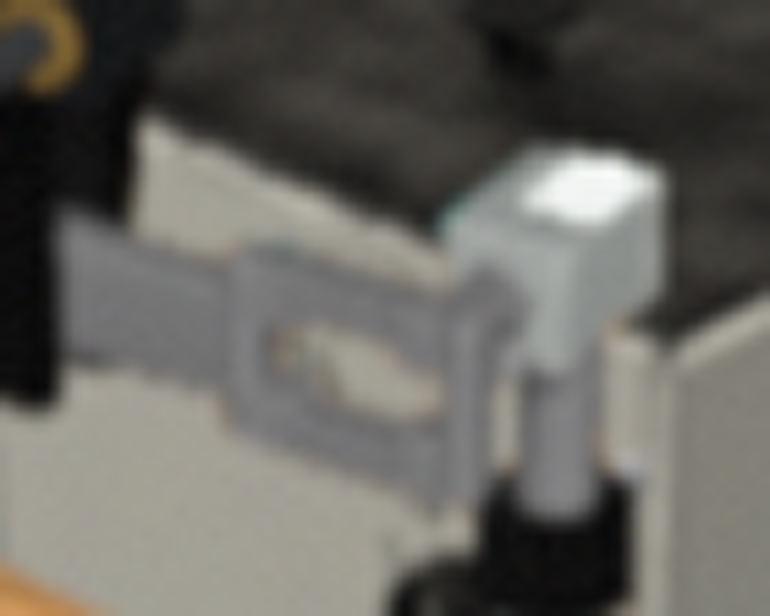

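```bash
cat >> h.py <<'E'
S0=np.array([.4836,-.1885]); SY=.1934
def rd(ex=None,ez=None,ey=0,n=4):
    P=[];F=[];Q=[]
    for _ in range(n):
        s=ctrl.get_state();P.append(s["position"]);F.append(s["ft_force"]);Q.append(R.from_rotvec(s["tool_rot"]).as_matrix());vision.get_image("scene")
    p=np.mean(P,0);M=R.from_matrix(np.mean(Q,0)).as_matrix();c,q=np.cos(SY),np.sin(SY);yaw=np.arctan2(M[1,1],M[0,1])
    e=p-M[:,0]*.0634-M[:,2]*.019; d=e[:2]-S0
    print("t",round(s["time"],2),"eye in stand x,y,z mm",np.round([(c*d[0]+q*d[1])*1e3,(-q*d[0]+c*d[1])*1e3,e[2]*1e3],1),"yawerr",round(SY-yaw,4),"tilt",np.round(M[2,:2],4),"F",np.round(np.mean(F,0),2),"std",np.round(np.std(P,0)*1e3,1),"w",round(s["grip_width"],3),"q",np.round(s["joint_positions"],2))
E
python3 -c "
from h import *
rd()"
```

```text
t 6.17 eye in stand x,y,z mm [-6.390e+01  1.000e-01  1.823e+02] yawerr 0.0002 tilt [0.0001 0.0002] F [-0.11 -0.   -2.22] std [0. 0. 0.] w 0.109 q [-0.6  -0.2   0.79  2.06  0.15  1.22  0.32]
```

jog_arm([
  {"tx":0,"ty":0,"tz":4,"wx":0,"wy":0,"wz":0,"gripper":0},
  {"tx":0,"ty":4,"tz":8.3,"wx":0,"wy":0,"wz":0,"gripper":0},
  {"tx":0,"ty":9,"tz":8.3,"wx":0,"wy":0,"wz":0,"gripper":0},
  {"tx":0,"ty":12,"tz":8.3,"wx":0,"wy":0,"wz":0,"gripper":0},
  {"tx":0,"ty":12,"tz":8.3,"wx":0,"wy":0,"wz":0,"gripper":0},
], grip_force=60)

```text
time: 6.63
position: [0.4213, -0.1361, 0.1549]
tool_rot: [1.996, 2.425, -0.001]
ft_force: [-0.4, 0.0, -1.8]
grip_width: 0.106
grip_force: 60.0
```

```bash
python3 -c "
from h import *
rd()"
```

```text
t 6.78 eye in stand x,y,z mm [-51.6  -0.  174. ] yawerr 0.0001 tilt [-0.0005 -0.0003] F [-0.18 -0.14 -1.8 ] std [0.3 0.1 0. ] w 0.112 q [-0.61 -0.15  0.81  2.05  0.12  1.2   0.34]
```

Slide forward gently, to x≈-40 in small steps, watching force.

jog_arm([
  {"tx":0,"ty":2,"tz":0,"wx":0,"wy":0,"wz":0,"gripper":0},
  {"tx":0,"ty":4,"tz":0,"wx":0,"wy":0,"wz":0,"gripper":0},
  {"tx":0,"ty":6,"tz":0,"wx":0,"wy":0,"wz":0,"gripper":0},
  {"tx":0,"ty":7.5,"tz":0,"wx":0,"wy":0,"wz":0,"gripper":0},
  {"tx":0,"ty":7.5,"tz":0,"wx":0,"wy":0,"wz":0,"gripper":0},
])

```text
time: 7.25
position: [0.4282, -0.135, 0.1552]
tool_rot: [1.997, 2.425, -0.0]
ft_force: [-1.0, -0.9, 1.3]
grip_width: 0.109
grip_force: 60.0
```

```bash
python3 -c "
from h import *
rd()"
```

```text
t 7.4 eye in stand x,y,z mm [-44.2  -0.2 174.2] yawerr 0.0004 tilt [-0.0004  0.0004] F [-0.99 -0.25  0.83] std [0. 0. 0.] w 0.108 q [-0.61 -0.13  0.81  2.04  0.1   1.19  0.35]
```

jog_arm([
  {"tx":0,"ty":0,"tz":-1,"wx":0,"wy":0,"wz":0,"gripper":0},
  {"tx":0,"ty":0,"tz":-2,"wx":0,"wy":0,"wz":0,"gripper":0},
  {"tx":0,"ty":1,"tz":-2,"wx":0,"wy":0,"wz":0,"gripper":0},
  {"tx":0,"ty":2,"tz":-2,"wx":0,"wy":0,"wz":0,"gripper":0},
  {"tx":0,"ty":3,"tz":-2,"wx":0,"wy":0,"wz":0,"gripper":0},
])

```text
time: 7.87
position: [0.4308, -0.1341, 0.1568]
tool_rot: [-1.997, -2.425, -0.0]
ft_force: [-0.1, 0.2, -1.5]
grip_width: 0.108
grip_force: 60.0
```

```bash
python3 -c "
from h import *
rd()"
```

```text
t 8.02 eye in stand x,y,z mm [-4.130e+01  1.000e-01  1.759e+02] yawerr 0.0002 tilt [ 0. -0.] F [-0.14  0.25 -1.31] std [0.1 0.  0. ] w 0.106 q [-0.61 -0.12  0.82  2.03  0.1   1.2   0.36]
```

jog_arm([
  {"tx":0,"ty":0,"tz":-0.7,"wx":0,"wy":0,"wz":0,"gripper":0},
  {"tx":0,"ty":2,"tz":-0.7,"wx":0,"wy":0,"wz":0,"gripper":0},
  {"tx":0,"ty":4,"tz":-0.7,"wx":0,"wy":0,"wz":0,"gripper":0},
  {"tx":0,"ty":6,"tz":-0.7,"wx":0,"wy":0,"wz":0,"gripper":0},
  {"tx":0,"ty":7,"tz":-0.7,"wx":0,"wy":0,"wz":0,"gripper":0},
])

```text
time: 8.48
position: [0.438, -0.1328, 0.1577]
tool_rot: [1.997, 2.425, 0.0]
ft_force: [0.6, 0.2, -1.3]
grip_width: 0.106
grip_force: 60.0
```

```bash
python3 -c "
from h import *
rd()"
```

```text
t 8.63 eye in stand x,y,z mm [-34.2   0.  176.7] yawerr 0.0002 tilt [-0.0002  0.    ] F [ 0.33  0.04 -1.74] std [0.2 0.  0. ] w 0.109 q [-0.62 -0.1   0.82  2.02  0.08  1.2   0.36]
```

jog_arm([
  {"tx":0,"ty":2,"tz":0,"wx":0,"wy":0,"wz":0,"gripper":0},
  {"tx":0,"ty":4,"tz":0,"wx":0,"wy":0,"wz":0,"gripper":0},
  {"tx":0,"ty":5,"tz":0,"wx":0,"wy":0,"wz":0,"gripper":0},
  {"tx":0,"ty":6,"tz":0,"wx":0,"wy":0,"wz":0,"gripper":0},
  {"tx":0,"ty":7,"tz":0,"wx":0,"wy":0,"wz":0,"gripper":0},
])

```text
time: 9.1
position: [0.4446, -0.1315, 0.1576]
tool_rot: [-1.997, -2.425, -0.0]
ft_force: [-0.5, -0.3, -1.5]
grip_width: 0.106
grip_force: 60.0
```

```bash
python3 -c "
from h import *
rd()"
```

```text
t 9.25 eye in stand x,y,z mm [-27.4  -0.  176.6] yawerr 0.0003 tilt [-0.     -0.0002] F [-0.07 -0.02 -1.22] std [0. 0. 0.] w 0.107 q [-0.62 -0.08  0.83  2.    0.07  1.19  0.37]
```

jog_arm([
  {"tx":0,"ty":0.7,"tz":0,"wx":0,"wy":0,"wz":0,"gripper":0},
  {"tx":0,"ty":1.4,"tz":0,"wx":0,"wy":0,"wz":0,"gripper":0},
  {"tx":0,"ty":2,"tz":0,"wx":0,"wy":0,"wz":0,"gripper":0},
  {"tx":0,"ty":2.5,"tz":0,"wx":0,"wy":0,"wz":0,"gripper":0},
  {"tx":0,"ty":2.5,"tz":0,"wx":0,"wy":0,"wz":0,"gripper":0},
])

```text
time: 9.72
position: [0.4453, -0.1314, 0.1572]
tool_rot: [-1.996, -2.422, 0.003]
ft_force: [-6.2, -0.3, 0.8]
grip_width: 0.108
grip_force: 60.1
```

```bash
python3 -c "
from h import *
rd()"
```

```text
t 9.87 eye in stand x,y,z mm [-26.6  -0.  176.2] yawerr 0.0015 tilt [ 0.001  -0.0035] F [-6.14 -0.05  1.25] std [0. 0. 0.] w 0.111 q [-0.62 -0.08  0.83  2.    0.06  1.2   0.38]
```

jog_arm([
  {"tx":0,"ty":-1.5,"tz":0,"wx":0,"wy":0,"wz":0,"gripper":0},
  {"tx":0,"ty":-3,"tz":0,"wx":0,"wy":0,"wz":0,"gripper":0},
  {"tx":0,"ty":-4,"tz":0,"wx":0,"wy":0,"wz":0,"gripper":0},
  {"tx":0,"ty":-4,"tz":0,"wx":0,"wy":0,"wz":0,"gripper":0},
  {"tx":0,"ty":-4,"tz":0,"wx":0,"wy":0,"wz":0,"gripper":0},
])

```text
time: 10.33
position: [0.4435, -0.1317, 0.1579]
tool_rot: [1.996, 2.425, 0.001]
ft_force: [-0.2, 0.3, -0.7]
grip_width: 0.109
grip_force: 60.0
```

```bash
python3 -c "
from h import *
rd()
T=np.load('pics/top0.npy',allow_pickle=True).item();S=np.load('pics/scene0.npy',allow_pickle=True).item()
o1,d1=ray(T,(160+546/3.3,150+230/3.3));o2,d2=ray(S,(160+510/3.5,180+255/3.5))
k=np.linalg.lstsq(np.c_[d1,-d2],o2-o1,rcond=None)[0];print('knob',o1+k[0]*d1,o2+k[1]*d2)
for z in(.11,.13,.15): print(z,onz(S,(160+367/3.5,180+72/3.5),z))
for z in(.11,.13,.15): print(z,onz(T,(160+289/3.3,150+155/3.3),z))"
```

```text
t 10.48 eye in stand x,y,z mm [-28.5   0.  176.8] yawerr 0.0 tilt [-0.0001  0.001 ] F [-0.41  0.28 -1.12] std [0.1 0.  0. ] w 0.112 q [-0.62 -0.09  0.83  2.01  0.07  1.19  0.37]
knob [ 0.48636457 -0.1806459   0.09725692] [ 0.47529463 -0.17073197  0.09445424]
0.11 [0.55981866 0.03302142 0.11      ]
0.13 [0.53159037 0.00253258 0.13      ]
0.15 [ 0.50336208 -0.02795627  0.15      ]
0.11 [0.5385664  0.01154223 0.11      ]
0.13 [0.53413394 0.00989059 0.13      ]
0.15 [0.52970148 0.00823895 0.15      ]
```

jog_arm([
  {"tx":-2.73,"ty":0,"tz":7.45,"wx":0,"wy":-0.12,"wz":0,"gripper":0},
  {"tx":-6.33,"ty":0,"tz":14.53,"wx":0,"wy":-0.24,"wz":0,"gripper":0},
  {"tx":-10.76,"ty":0,"tz":21.12,"wx":0,"wy":-0.36,"wz":0,"gripper":0},
  {"tx":-15.94,"ty":0,"tz":27.13,"wx":0,"wy":-0.48,"wz":0,"gripper":0},
  {"tx":-21.8,"ty":0,"tz":32.48,"wx":0,"wy":-0.6,"wz":0,"gripper":0},
], grip_force=30)

```text
time: 10.95
position: [0.4484, -0.1523, 0.1258]
tool_rot: [1.668, 2.027, -0.514]
ft_force: [-0.5, 0.3, -2.2]
grip_width: 0.108
grip_force: 30.0
```

```bash
python3 -c "
from h import *
rd()"
```

```text
t 11.1 eye in stand x,y,z mm [-28.7   2.2 175.3] yawerr -0.0046 tilt [-0.5671 -0.002 ] F [-0.67  0.41 -2.5 ] std [1.  0.9 1.4] w 0.108 q [-0.7  -0.06  0.5   2.22  0.72  1.1  -0.38]
```

jog_arm([
  {"tx":-2.73,"ty":0,"tz":7.45,"wx":0,"wy":-0.12,"wz":0,"gripper":0},
  {"tx":-6.33,"ty":0,"tz":14.53,"wx":0,"wy":-0.24,"wz":0,"gripper":0},
  {"tx":-6.33,"ty":0,"tz":14.53,"wx":0,"wy":-0.24,"wz":0,"gripper":0},
  {"tx":-6.33,"ty":0,"tz":14.53,"wx":0,"wy":-0.24,"wz":0,"gripper":0},
  {"tx":-6.33,"ty":0,"tz":14.53,"wx":0,"wy":-0.24,"wz":0,"gripper":0},
], grip_force=20)

```text
time: 11.57
position: [0.4503, -0.1673, 0.1177]
tool_rot: [1.535, 1.857, -0.681]
ft_force: [0.3, -1.1, -0.9]
grip_width: 0.117
grip_force: 20.0
```

```bash
python3 -c "
from h import *
rd()"
```

```text
t 11.72 eye in stand x,y,z mm [-28.7  -1.1 177.7] yawerr 0.0034 tilt [-0.7423  0.0028] F [ 0.26 -0.41 -1.46] std [0.1 0.1 0.1] w 0.111 q [-0.74  0.07  0.44  2.26  0.91  1.14 -0.65]
```

Release now, holding still, then back away along -tool z.

jog_arm([
  {"tx":0,"ty":0,"tz":0,"wx":0,"wy":0,"wz":0,"gripper":0.35},
  {"tx":0,"ty":0,"tz":0,"wx":0,"wy":0,"wz":0,"gripper":0.35},
  {"tx":0,"ty":0,"tz":0,"wx":0,"wy":0,"wz":0,"gripper":0.35},
  {"tx":0,"ty":0,"tz":-5,"wx":0,"wy":0,"wz":0,"gripper":0.4},
  {"tx":0,"ty":0,"tz":-15,"wx":0,"wy":0,"wz":0,"gripper":0.4},
])

```text
time: 12.18
position: [0.4468, -0.1561, 0.1267]
tool_rot: [1.53, 1.857, -0.686]
ft_force: [-0.1, 0.2, -0.2]
grip_width: 0.368
grip_force: 0.0
```

jog_arm([
  {"tx":0,"ty":0,"tz":-15,"wx":0,"wy":0,"wz":0,"gripper":0.4},
  {"tx":0,"ty":0,"tz":-35,"wx":0,"wy":0,"wz":0,"gripper":0.4},
  {"tx":0,"ty":0,"tz":-55,"wx":0,"wy":0,"wz":0,"gripper":0.4},
  {"tx":0,"ty":0,"tz":-80,"wx":0,"wy":0,"wz":0,"gripper":0.4},
  {"tx":0,"ty":0,"tz":-100,"wx":0,"wy":0,"wz":0,"gripper":0.4},
])

```text
time: 12.6
position: [0.4332, -0.081, 0.1947]
tool_rot: [1.529, 1.858, -0.682]
ft_force: [0.6, 1.0, -1.0]
grip_width: 0.397
grip_force: 0.0
```

```bash
python3 -c "
from h import *
im=cam('scene'); s=ctrl.get_state();print(s['time'],s['position'],s['ft_force'],s['grip_width'])
cv2.imwrite('pics/i.png',cv2.resize(im['color'][170:350,220:380],None,fx=3.3,fy=3.3,interpolation=2))
print(vision.spot_in('scene','spanner')[:1])"
```

```text
12.65 [ 0.4348749  -0.07777325  0.19654622] [1.68962775 2.36463091 1.74776454] 0.3996876963241279
[{'bbox': [300.5, 217.9, 319.1, 286.0], 'conf': 0.79}]
```

View pics/i.png

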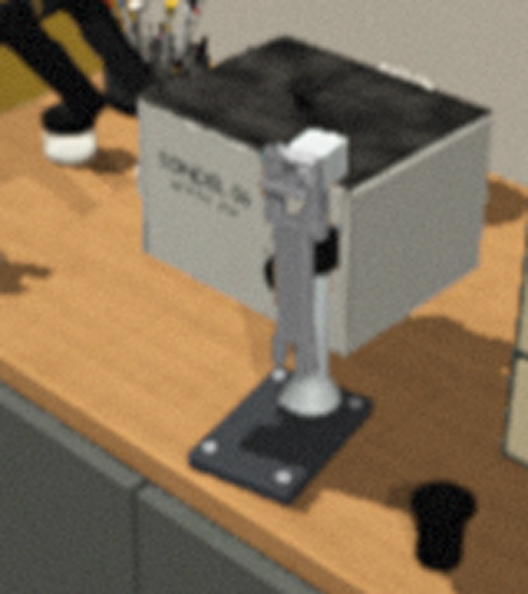

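The spanner hangs on the peg, with its head at about (290,185) and its fork at about (285,355), and the gripper is well clear. I'll let the swing die out and check that it is still.

```bash
python3 -c "
from h import *
pr=None
for k in range(60):
    im=cam('scene')['color'][215:290,285:335].astype(float)
    im=cv2.GaussianBlur(im,(0,0),1)
    if k%6==5:
        if pr is not None: print(round(float(np.abs(im-pr).mean()),2),round(float(np.abs(im-pr).max()),1))
        pr=im
s=ctrl.get_state();print(s['time'],s['ft_force'],s['qd'],vision.spot_in('scene','spanner')[:1])"
```

```text
0.69 28.0
0.62 3.8
0.58 2.9
0.61 3.1
0.61 2.9
0.6 3.4
0.59 2.9
0.6 3.1
0.58 3.0
15.7 [0.87016525 0.49350153 0.00378577] [-0.00070139  0.00069806 -0.00057484 -0.00094725  0.00125981  0.0018594
  0.00129594] [{'bbox': [299.3, 216.1, 321.9, 284.4], 'conf': 0.57}]
```

```bash
python3 -c "
from bench import ctrl
print(ctrl.close_job())"
```

```text
the job is handed in; nothing more can be done
None
```

The spanner hangs on the T-peg, locked behind the crossbar, released and still in the last camera frames, and the job was handed in at about 16 s of the 51 s; I never commanded the arm near the tin, jar or loupe, and no verdict came back.

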